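Hold down the punch's sprung plunger with the release pin

TASK

Draw the slim pin out of its stand, pass its tip down through the punch's eyelet and press the sprung plunger below fully down to its hard stop. Finish holding it there for a colleague: pin upright and still gripped by its handle, pressing with about 1 to 2 kg and never hard enough to bend it (6 kg). Leave the other pin in the stand and the bowls, spray can and mug undisturbed.

Things in the scene. Friction and masses are not known exactly. Their poses are not given: they have to be found in the camera images.
- slim_pin: Release pin, 115 mm long, about 60 g: a bare straight steel shaft 8 mm in diameter and 80 mm long, its lowest 3 mm tapering to 5 mm, below a round black plastic handle 22 mm in diameter and 35 mm high. Its origin is the centre of the shaft's tip, z points up along the shaft to the handle. It stands upright in one of the stand's two sockets (either one), 35 mm deep, with 45 mm of slender shaft and the handle showing.
- pin_tip (a point): The lower end of the slim pin (same point as its origin).
- pin_grip (a point): Middle of the slim pin's handle, on its axis, 97.5 mm above the tip: grip it here, from above.
- stepped_pin: The other pin, to be left in the stand: stubby, an 18 mm thick steel shoulder 40 mm long standing on the stand's top and a black handle 30 mm in diameter and 30 mm high above it, its top about 115 mm above the desk. Origin at its lower end, 20 mm down in the socket; z up.
- stand: Grey plastic pin stand, a block 140 mm (its x) by 60 mm (its y) by 45 mm high, fixed to the desk; origin at the centre of its underside. Its two sockets are in a row along its x axis, at x = -40 and +40 mm, 9.5 mm wide and 35 mm deep. Grip a pin with the fingers closing along the stand's y axis, so that they stay clear of the neighbour.
- punch: Beige desktop punch, fixed to the desk. Origin on the desk right below the eyelet; z up. Base 90 mm (its x) by 200 mm (its y, from -45 to +155), 30 mm high. A column on its +y side (y = 83 to 148 mm) carries an overhanging arm up to 110 mm high (x +-22 mm, from y = +24 mm) and the steel eyelet plate at its end; a black lever leans up and away beyond the column, to y = 245 mm and 175 mm high.
- eyelet (a point): Centre of the eyelet's upper mouth, 105 mm above the desk: a vertical round hole of 12 mm, slightly chamfered, in a steel plate 10 mm thick and 44 by 48 mm (top at 105 mm). Open air below the plate.
- plunger_top (a point): Centre of the top of the sprung plunger's steel head (22 mm in diameter), right below the eyelet on the same axis; at rest 70 mm above the desk, 35 mm below the eyelet's mouth. It goes straight down 12 mm until it meets the top of its steel collar (hard stop, head top 58 mm above the desk).
- plunger (a joint): Travel of the plunger in m: 0 = up, at rest; 0.012 = fully down on its hard stop. The spring takes about 4 N to start and 9.5 N at the stop, beyond which it is rigid.
- bowls: Bystander: stack of white foam bowls, 110 mm in diameter and 82 mm high; origin under its centre.
- spray_can: Bystander: spray can, 52 mm in diameter and 170 mm high; origin under its centre.
- mug: Bystander: white mug, 76 mm in diameter and 90 mm high; origin under its centre.
Mind the look-alikes: they are no part of the job. What is shaped like the stand but blue or red is not meant.

How it is judged (in metres and radians):
On the way, in this order (a step that is already met when the one before it is completed fails the run):
1. the slim pin is gripped and drawn right out of the stand (height (world z) of pin_tip above 0.05 m and contact force between the fingers and slim_pin above 2 N), for 0.1 s.
2. the pin's tip is through the mouth of the eyelet, the pin upright (horizontal distance between pin_tip and eyelet below 0.004 m and angle between slim_pin's own z axis and vertical below 0.12 rad and z of pin_tip in the frame of eyelet below -0.006 m), for 0.1 s.
3. the pin presses the plunger down to its stop (horizontal distance between pin_tip and eyelet below 0.004 m and angle between slim_pin's own z axis and vertical below 0.12 rad and value of joint plunger above 0.0105 m and contact force between slim_pin and punch above 5 N), for 0.3 s.
At the end, for the whole second after the job is handed in: Slim pin gripped by its handle (within 30 mm of its middle), upright within 7 deg, tip on the plunger and within 4 mm of the eyelet axis; plunger down 10.5 mm or more at 5 to 35 N; fingers off the punch; stepped pin in its socket; bystanders within 30 mm of their starts (all of step 3 and contact force between the fingers and slim_pin above 2 N and distance between the grasp point and pin_grip below 0.03 m and contact force between slim_pin and punch below 35 N and distance between pin_tip and plunger_top below 0.005 m and contact force between the fingers and punch below 1 N and linear speed of slim_pin below 0.02 m/s and horizontal distance between stepped_pin and stand below 0.046 m and height (world z) of stepped_pin below 0.03 m and angle between stepped_pin's own z axis and vertical below 0.15 rad and distance of each of bowls, spray_can, mug from where it was at the start of the episode below 0.03 m); the arm keeps its last pose, push and grip.
It fails at once if the pin is forced: more than 60 N on the punch (contact force between slim_pin and punch above 60 N).
It fails at once if the stepped pin is drawn out of the stand (height (world z) of stepped_pin above 0.05 m).
It fails at once if the stack of bowls is pushed aside or knocked over (distance of bowls from where it was at the start of the episode above 0.03 m or angle between bowls's own z axis and vertical above 0.4 rad).
It fails at once if the spray can is pushed aside or knocked over (distance of spray_can from where it was at the start of the episode above 0.03 m or angle between spray_can's own z axis and vertical above 0.4 rad).
It fails at once if the mug is pushed aside or knocked over (distance of mug from where it was at the start of the episode above 0.03 m or angle between mug's own z axis and vertical above 0.4 rad).
It also fails if it takes over 51 s, if anything falls off the work surface, if the arm or the gripper's body presses on something with over 40 N, if the wrist force passes 120 N, or if a joint passes its speed limit or range.

ROBOT

A 6-joint arm with a two-finger parallel gripper is mounted at the origin on the work surface. World frame = base frame: x ahead of the robot, y to its left, z up, the work surface at z = 0. Lengths are in mm, angles in degrees, forces in N, time in s.
With the tool pointing down it reaches from about 425 to 950 mm from the base axis. Payload 14.7 kg.
Tool frame: the origin (TCP) lies at the very end of the fingers, on their centre line; the grasp point (between the pads) lies 19 mm behind it; z points along the fingers, y is the line along which they close (so a half turn about z gives the same grasp; the last joint's range is limited). The gripper opens to 85 mm and grips with 20 to 120 N. Pads are 22 mm wide; open, the fingers measure 114 mm over their backs; the gripper's body (76 mm by 85 mm) begins 54 mm behind the grasp point. The pads swing forward as they close: fully open they stand 13 mm farther back than shut.
Start: joints at [62.475, 27.513, 91.461, -0, 61.026, -2.67], TCP at [273.185, 589.798, 231.297] pointing down, gripper open.
Joint ranges: [-157.49, 157.49], [-46.99, 117.5], [13.45, 153.17], [-89.5, 269.5], [5.16, 153.95], [-167.48, 167.48]. Speed limits (degrees/s): [108.29, 108.29, 136.94, 172.46, 172.46, 172.46].

INTERFACE

Orientations are given as [roll, pitch, yaw] about the fixed x, y, z axes, in that order (R = Rz(yaw) Ry(pitch) Rx(roll)).
In Python, from rig import monitor, vision, workorder gives the robot as it stands.
- The arm moves only by the tool drive_tool, never from a script. Its argument "rows" is a list of rows, each a list of 3 entries, a list of its own where there are three numbers: the closure, from 0 (fully open) to 1 (shut), then the shift along the world's x, y, z normalised to -1 to 1, where 1 is 0.02 m, then the turn, a rotation vector about the world's x, y, z normalised to -1 to 1, where 1 is 6 degrees. A call has exactly 8 rows; each row shifts and turns the commanded pose from where the row before left it; what a row does not reach is not made up. A row lasts 1/12 s, in which the tool goes at most 41.7 mm and 7.16 degrees, less where a joint would pass 70% of its speed; a pose out of reach is approached as far as the arm can. A call with a number of a shift or a turn outside -1 to 1 is refused whole. A call with a gripper value outside its range is refused whole. The fingers move at their own pace and stop on an object; "squeeze" is the grip in N (left out, the last holds). Time passes only in rows, so rows that do not move let the fingers close, or fill a call up. It gives the time, the measured TCP pose, the force, the opening and the grip force at its end, in the units of the state.
- monitor.get_obs(): the state, without advancing time (a new reading comes with each control period).
- vision.camera(name): name is "scene" or "side" or "wrist"; returns the picture (400x640x3 uint8, blue, green, red); there is no depth.
- vision.camera_info(name): a dict with "fx", "fy", "cx", "cy" (pixels), "world_from_camera" (4x4, takes a point from camera to world coordinates); the wrist camera has in their place "hand_eye" (4x4, takes a point from camera to tool coordinates, whose origin is the TCP and whose axes are the flange's). Camera axes: x right, y down, z forward; pixel columns grow to the right and rows downward; lengths in mm; the calibration is good to about 2 mm. A picture is of the moment at which its call begins: read the wrist's pose just before it. camera_info takes no time and is no camera call.
- workorder.job_done(): hands the job in; it is judged then, once.
The state is a dict: "t": time; "joint_pos": joint angles; "qvel": joint speeds; "joint_torque": joint torques, N m; "position": TCP position; "tool_rot": TCP orientation; "ft_force": force on the tool from outside, world axes, zero at the start; "moment": the same for the moment, N m; "width": finger opening in mm; "grasp_force": force on a finger pad.
Only numpy, scipy, OpenCV 4.12 (cv2) and the standard library are available. Lean on these libraries where they do the work, as an engineer would, in place of code of your own. Each camera call takes 0.05 s, during which the arm holds its last target. There are 200 camera calls.

## Working session

There is one attempt and no reset: what is moved stays moved. The work goes in short steps, Python scripts to look and compute and a tool call to move; the robot and the scene stay as the last step left them, time stands still between calls to the robot, and variables do not carry over. Pictures are saved under pics/ and viewed, at most 10 in all, crops included, and the job is handed in when it is done.

Besides the shell and the picture viewer there is one more tool, called after ">>>" as name(argument=value, ...), one argument or row to a line, values as JSON. drive_tool: Moves the arm, as the interface text tells. Scaled input: -1 to 1 covers 0.02 m each way for a shift and 6 degrees each way for a turn. Its arguments: {"type":"object","properties":{"rows":{"type":"array"},"squeeze":{"type":"number"}},"required":["rows"]}

```bash
mkdir -p pics; ls
python3 - <<'E'
from rig import monitor, vision
import cv2
print(monitor.get_obs())
for n in ("scene","side","wrist"):
    print(n,vision.camera_info(n)); cv2.imwrite(f"pics/{n}0.png",vision.camera(n))
E
```

```text
pics
{'t': 0.0, 'joint_pos': array([ 6.24754150e+01,  2.75492395e+01,  9.14951970e+01, -1.43902904e-03,
        6.10252230e+01, -2.66931698e+00]), 'qvel': array([ 0.07898487, -0.01737689,  0.01629648,  0.07111687, -0.02071128,
       -0.05481688]), 'joint_torque': array([-3.65292552e-03, -9.50649762e+01, -4.30187273e+01, -1.54924119e-04,
        1.22206812e-02, -2.62705441e-05]), 'position': array([272.99928949, 589.42620663, 230.66994863]), 'tool_rot': array([-1.79930357e+02, -1.98745110e-03,  1.55145429e+02]), 'ft_force': array([ 0.05327246, -0.16677681, -1.1445021 ]), 'moment': array([-0.01811033, -0.00123605,  0.03790438]), 'grasp_force': 0.0, 'width': 85.47607197102853}
scene {'fx': 455.2328954536402, 'fy': 455.2328954536402, 'cx': 323.3882118543992, 'cy': 196.99326402358844, 'world_from_camera': array([[ 3.37381192e-01,  5.41357608e-01, -7.70133671e-01,
         1.21134365e+03],
       [ 9.41122614e-01, -1.75286218e-01,  2.89072599e-01,
        -2.86053886e+02],
       [ 2.14978324e-02, -8.22317872e-01, -5.68622160e-01,
         5.52855128e+02],
       [ 0.00000000e+00,  0.0000
[... 289 characters left out ...]
-01,  6.51808265e-01, -6.33538836e-01,
         4.04451709e+02],
       [ 1.04323694e-02, -6.93509115e-01, -7.20372316e-01,
         5.94172912e+02],
       [ 0.00000000e+00,  0.00000000e+00,  0.00000000e+00,
         1.00000000e+00]])}
wrist {'fx': 315.27691979001423, 'fy': 315.27691979001423, 'cx': 319.1004194313681, 'cy': 205.43634475195603, 'hand_eye': array([[ 3.73986849e-04, -9.45190936e-01, -3.26517925e-01,
         8.45799789e+01],
       [ 9.99999925e-01,  3.21718945e-04,  2.14080102e-04,
        -3.92721211e-01],
       [-9.72995694e-05, -3.26517981e-01,  9.45190985e-01,
        -1.42292126e+02],
       [ 0.00000000e+00,  0.00000000e+00,  0.00000000e+00,
         1.00000000e+00]])}
```

View pics/scene0.png

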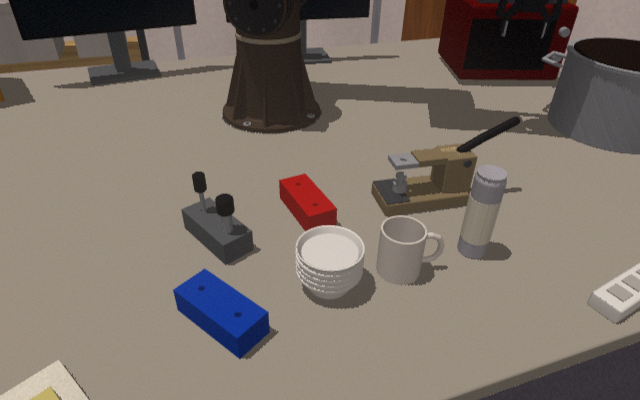

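View pics/side0.png

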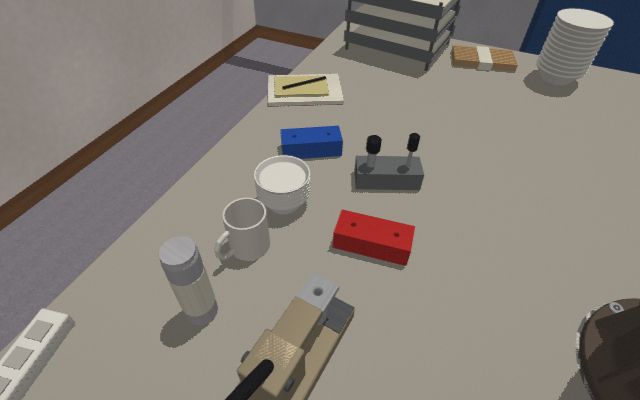

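The scene picture shows the grey stand with the slim pin (handle around 200,182) and the stepped pin (225,205). The punch eyelet is near (405,160). The side picture has the slim pin at (413,143) and the eyelet at (318,291). I'll zoom in on all four spots in one picture.

```bash
cat > h.py <<'E'
import numpy as np, cv2
from rig import monitor, vision
def ray(n,u,v,T=None):
    c=vision.camera_info(n); T=c["world_from_camera"] if T is None else T
    d=T[:3,:3]@np.array([(u-c["cx"])/c["fx"],(v-c["cy"])/c["fy"],1]); return T[:3,3],d/np.linalg.norm(d)
def onz(n,u,v,z,T=None):
    o,d=ray(n,u,v,T); return o+d*(z-o[2])/d[2]
def tri(rays):
    A=sum(np.eye(3)-np.outer(d,d) for o,d in rays); b=sum((np.eye(3)-np.outer(d,d))@o for o,d in rays)
    p=np.linalg.solve(A,b); return p,[np.linalg.norm(np.cross(p-o,d)) for o,d in rays]
def proj(n,p,T=None):
    c=vision.camera_info(n); T=c["world_from_camera"] if T is None else T
    q=np.linalg.inv(T)@np.append(p,1); return np.array([c["fx"]*q[0]/q[2]+c["cx"],c["fy"]*q[1]/q[2]+c["cy"]])
def wristT(o):
    from scipy.spatial.transform import Rotation as R
    T=np.eye(4); T[:3,:3]=R.from_euler("xyz",o["tool_rot"],degrees=True).as_matrix(); T[:3,3]=o["position"]
    return T@vision.camera_info("wrist")["hand_eye"]
def crop(im,u,v,k,w=400,h=300):
    return cv2.resize(im[v:v+h//k,u:u+w//k],(w,h),interpolation=cv2.INTER_CUBIC)
E
python3 - <<'E'
from h import *
s,d=cv2.imread("pics/scene0.png"),cv2.imread("pics/side0.png")
cv2.imwrite("pics/z.png",np.vstack([np.hstack([crop(s,175,165,5),crop(d,350,125,5)]),np.hstack([crop(s,370,140,5),crop(d,285,265,5)])]))
print(tri([ray("scene",199,176),ray("side",414,137)]),tri([ray("scene",405,160),ray("side",318,291)]),tri([ray("scene",225,198),ray("side",373,139)]))
for p in [(273,590,231),(0,0,0)]: print(proj("scene",p),proj("side",p))
E
```

```text
(array([ 493.40753929, -254.07362257,  119.34148077]), [np.float64(0.6700428523606938), np.float64(0.6700428523606702)]) (array([528.09008383, 139.00604636, 103.12892987]), [np.float64(2.559388617871304), np.float64(2.559388617871162)]) (array([ 567.73557136, -220.94893815,  113.33317047]), [np.float64(0.14490476006962696), np.float64(0.1449047600695418)])
[520.17748299  41.09692765] [ 482.90772905 1739.59149757]
[271.57950048 110.97898717] [684.18984023 387.66683016]
```

View pics/z.png

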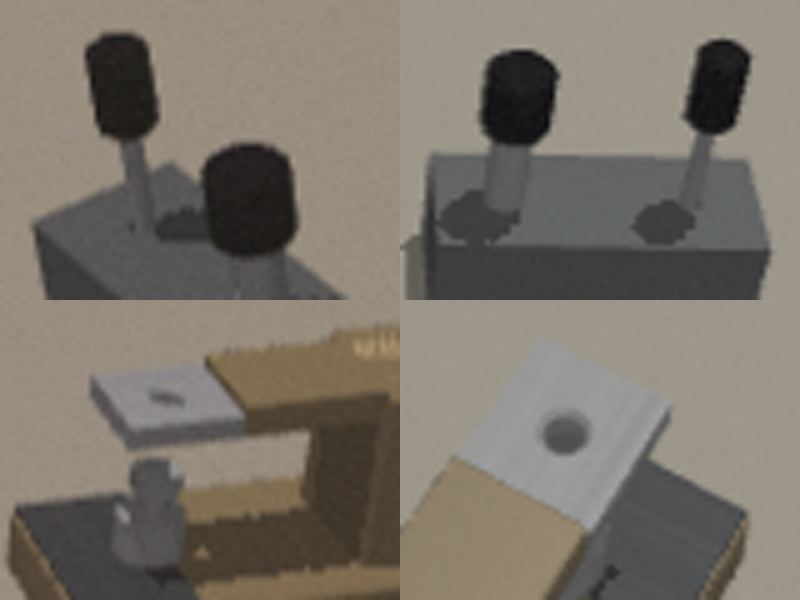

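In the zoom, the slim pin's handle centre is at scene (199.4,182.2) and side (413.6,142.4). The eyelet mouth is at scene (403.6,159.4) and side (318.0,291.4). The stand's top corners are clear in the side view.

Run:
```python
from h import *
a=tri([ray("scene",199.4,182.2),ray("side",413.6,142.4)]); b=tri([ray("scene",403.6,159.4),ray("side",318,291.4)])
c=tri([ray("scene",225,205),ray("side",373.7,144.4)])
print(a,b,c)
for n,u,v in(("scene",199.4,182.2),("side",413.6,142.4)): print("pin",onz(n,u,v,107.5))
for n,u,v in(("scene",403.6,159.4),("side",318,291.4)): print("eye",onz(n,u,v,105))
P=[onz("side",*q,45)[:2] for q in((356,155.6),(419.6,157),(424,174.6),(354.8,174))]
print(P,np.degrees([np.arctan2(*(P[1]-P[0])[::-1]),np.arctan2(*(P[2]-P[3])[::-1])]))
print(np.mean(P,0), np.degrees(np.arctan2(*(c[0]-a[0])[1::-1])))
```

```text
(array([ 491.8623984 , -255.04150245,  105.53644401]), [np.float64(0.738375528883329), np.float64(0.7383755288833121)]) (array([526.87365745, 138.20776501, 103.20092528]), [np.float64(0.9259198995465652), np.float64(0.9259198995465865)]) (array([ 565.61400895, -222.67439641,   98.42649041]), [np.float64(0.9118788873370733), np.float64(0.9118788873370748)])
pin [ 496.16793372 -254.79800228  107.5       ]
pin [ 491.2890567  -253.49194433  107.5       ]
eye [530.54644209 136.96828223 105.        ]
eye [525.9289269  138.37536833 105.        ]
[array([ 604.32076289, -237.1735392 ]), array([ 476.06308009, -292.66016214]), array([ 453.36422829, -240.10031767]), array([ 585.39475965, -179.76760009])] [-156.60580697 -155.44147871]
[ 529.78570773 -237.42540477] 23.695057574249184
```

>>> drive_tool(
  rows=[
    [0,[0.53,-0.94,0],[0,0,-0.5]],
    [0,[0.53,-0.94,0],[0,0,-0.5]],
    [0,[0.53,-0.94,0],[0,0,-0.5]],
    [0,[0.53,-0.94,0],[0,0,-0.5]],
    [0,[0.53,-0.94,0],[0,0,-0.5]],
    [0,[0.53,-0.94,0],[0,0,-0.5]],
    [0,[0.53,-0.94,0],[0,0,-0.5]],
    [0,[0.53,-0.94,0],[0,0,-0.5]],
  ],
  squeeze=40,
)

```text
t: 0.82
position: [358.3, 438.4, 231.2]
tool_rot: [-180.0, 0.0, 131.0]
ft_force: [-0.0, 0.7, -0.3]
width: 85.5
grasp_force: 0.0
```

>>> drive_tool(
  rows=[
    [0,[0.53,-0.94,0],[0,0,-0.5]],
    [0,[0.53,-0.94,0],[0,0,-0.5]],
    [0,[0.53,-0.94,0],[0,0,-0.5]],
    [0,[0.53,-0.94,0],[0,0,-0.5]],
    [0,[0.53,-0.94,0],[0,0,-0.5]],
    [0,[0.53,-0.94,0],[0,0,-0.5]],
    [0,[0.53,-0.94,0],[0,0,-0.5]],
    [0,[0.53,-0.94,0],[0,0,-0.5]],
  ],
)

```text
t: 1.48
position: [443.1, 288.0, 231.2]
tool_rot: [-180.0, 0.0, 107.0]
ft_force: [0.6, 0.6, 0.0]
width: 85.3
grasp_force: 0.0
```

>>> drive_tool(
  rows=[
    [0,[0.53,-0.94,0],[0,0,-0.5]],
    [0,[0.53,-0.94,0],[0,0,-0.5]],
    [0,[0.53,-0.94,0],[0,0,-0.5]],
    [0,[0.53,-0.94,0],[0,0,-0.5]],
    [0,[0.53,-0.94,0],[0,0,-0.5]],
    [0,[0.53,-0.94,0],[0,0,-0.5]],
    [0,[0.53,-0.94,0],[0,0,-0.5]],
    [0,[0.53,-0.94,0],[0,0,-0.5]],
  ],
)

```text
t: 2.15
position: [527.9, 137.6, 231.2]
tool_rot: [-180.0, 0.0, 83.0]
ft_force: [0.8, 1.0, 0.4]
width: 85.1
grasp_force: 0.0
```

Run:
```python
from h import *
o=monitor.get_obs(); T=wristT(o); im=vision.camera("wrist"); cv2.imwrite("pics/w1.png",im); np.save("w1.npy",T)
print(o["position"],proj("wrist",(528.5,137.8,105),T))
```

```text
[527.88465713 137.56968262 231.17161916] [320.22708701 195.83963339]
```

>>> drive_tool(
  rows=[
    [0,[-0.073,-0.815,-0.075],[0,0,-0.41]],
    [0,[-0.073,-0.815,-0.075],[0,0,-0.41]],
    [0,[-0.073,-0.815,-0.075],[0,0,-0.41]],
    [0,[-0.073,-0.815,-0.075],[0,0,-0.41]],
    [0,[-0.073,-0.815,-0.075],[0,0,-0.41]],
    [0,[-0.073,-0.815,-0.075],[0,0,-0.41]],
    [0,[-0.073,-0.815,-0.075],[0,0,-0.41]],
    [0,[-0.073,-0.815,-0.075],[0,0,-0.41]],
  ],
)

```text
t: 2.87
position: [515.6, 7.6, 219.1]
tool_rot: [-180.0, 0.0, 63.4]
ft_force: [-0.4, 0.1, 0.4]
width: 85.3
grasp_force: 0.0
```

>>> drive_tool(
  rows=[
    [0,[-0.073,-0.815,-0.075],[0,0,-0.41]],
    [0,[-0.073,-0.815,-0.075],[0,0,-0.41]],
    [0,[-0.073,-0.815,-0.075],[0,0,-0.41]],
    [0,[-0.073,-0.815,-0.075],[0,0,-0.41]],
    [0,[-0.073,-0.815,-0.075],[0,0,-0.41]],
    [0,[-0.073,-0.815,-0.075],[0,0,-0.41]],
    [0,[-0.073,-0.815,-0.075],[0,0,-0.41]],
    [0,[-0.073,-0.815,-0.075],[0,0,-0.41]],
  ],
)

```text
t: 3.53
position: [503.9, -122.8, 207.1]
tool_rot: [-180.0, 0.0, 43.7]
ft_force: [-0.0, 0.4, 0.2]
width: 85.2
grasp_force: 0.0
```

>>> drive_tool(
  rows=[
    [0,[-0.073,-0.815,-0.075],[0,0,-0.41]],
    [0,[-0.073,-0.815,-0.075],[0,0,-0.41]],
    [0,[-0.073,-0.815,-0.075],[0,0,-0.41]],
    [0,[-0.073,-0.815,-0.075],[0,0,-0.41]],
    [0,[-0.073,-0.815,-0.075],[0,0,-0.41]],
    [0,[-0.073,-0.815,-0.075],[0,0,-0.41]],
    [0,[-0.073,-0.815,-0.075],[0,0,-0.41]],
    [0,[-0.073,-0.815,-0.075],[0,0,-0.41]],
  ],
)

```text
t: 4.2
position: [492.3, -253.2, 195.1]
tool_rot: [-180.0, 0.0, 24.0]
ft_force: [0.9, 0.4, -0.0]
width: 85.6
grasp_force: 0.0
```

Run:
```python
from h import *
o=monitor.get_obs(); T=wristT(o); im=vision.camera("wrist"); cv2.imwrite("pics/w2.png",im); np.save("w2.npy",T)
p=proj("wrist",(493,-254,125),T); print(o["position"],o["tool_rot"],p,proj("wrist",(493,-254,90),T))
a=cv2.imread("pics/w1.png"); q=proj("wrist",(528.5,137.8,105),np.load("w1.npy"))
c=lambda im,p:crop(im,max(0,int(p[0])-50),max(0,int(p[1])-75),4,400,600)
print([int(p[0])-50,int(p[1])-75],[int(q[0])-50,int(q[1])-75])
cv2.imwrite("pics/w12.png",np.hstack([c(im,p),c(a,q)]))
```

```text
[ 492.33054114 -253.22915454  195.07608716] [-1.79983656e+02  9.19113317e-03  2.39974448e+01] [320.40378714 218.65650114] [320.268536   203.14900036]
[270, 143] [270, 120]
```

View pics/w12.png

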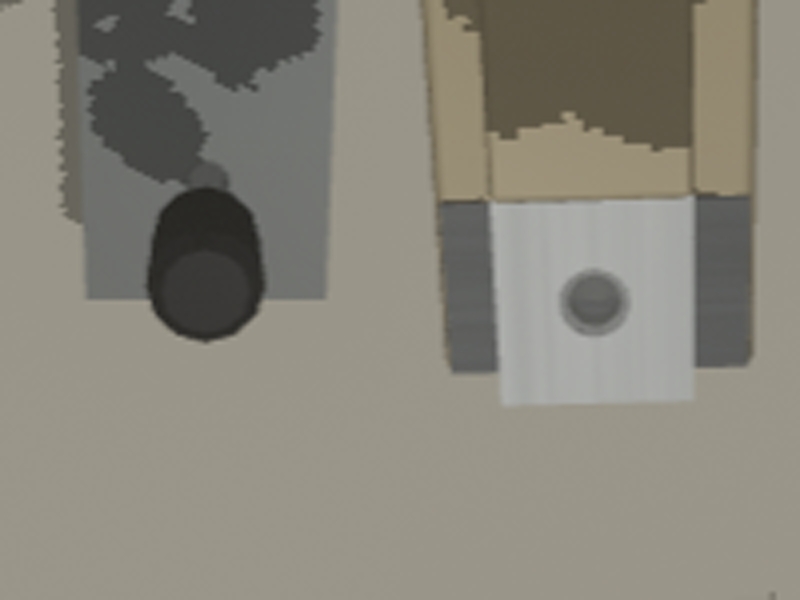

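In the wrist pictures, the slim pin's handle top is centred at (321.5,215.8) and its stand edges run straight up the image, so the yaw is right. The eyelet mouth is at (318.5,195.5).

Run:
```python
from h import *
print(onz("wrist",321.5,215.8,125,np.load("w2.npy")),onz("wrist",318.5,195.5,105,np.load("w1.npy")))
```

```text
[ 495.34102674 -253.81883611  125.        ] [527.01027403 138.30148205 105.        ]
```

>>> drive_tool(
  rows=[
    [0,[0.11,-0.04,-0.5],[0,0,0]],
    [0,[0,0,-0.8],[0,0,0]],
    [0,[0,0,-0.8],[0,0,0]],
    [0,[0,0,-0.8],[0,0,0]],
    [0,[0,0,-0.8],[0,0,0]],
    [0,[0,0,-0.8],[0,0,0]],
    [0,[0,0,-0.6],[0,0,0]],
    [0,[0,0,-0.23],[0,0,0]],
  ],
  squeeze=70,
)

```text
t: 4.92
position: [493.8, -251.9, 86.4]
tool_rot: [-179.9, 0.1, 24.2]
ft_force: [-0.5, 0.1, 0.6]
width: 85.6
grasp_force: 0.0
```

>>> drive_tool(
  rows=[
    [0.5,[0,0,0],[0,0,0]],
    [0.6,[0,0,0],[0,0,0]],
    [0.7,[0,0,0],[0,0,0]],
    [0.8,[0,0,0],[0,0,0]],
    [1,[0,0,0],[0,0,0]],
    [1,[0,0,0],[0,0,0]],
    [1,[0,0,0],[0,0,0]],
    [1,[0,0,0],[0,0,0]],
  ],
)

```text
t: 5.58
position: [495.2, -253.7, 89.4]
tool_rot: [179.9, -0.0, 24.1]
ft_force: [0.0, 0.6, 6.2]
width: 20.1
grasp_force: 68.2
```

>>> drive_tool(
  rows=[
    [1,[0,0,0.2],[0,0,0]],
    [1,[0,0,0.4],[0,0,0]],
    [1,[0,0,0.4],[0,0,0]],
    [1,[0,0,0.4],[0,0,0]],
    [1,[0,0,0.5],[0,0,0]],
    [1,[0,0,0.5],[0,0,0]],
    [1,[0,0,0.5],[0,0,0]],
    [1,[0,0,0.4],[0,0,0]],
  ],
)

```text
t: 6.25
position: [495.0, -253.5, 156.2]
tool_rot: [180.0, -0.0, 24.1]
ft_force: [0.5, -0.7, -1.2]
width: 20.2
grasp_force: 68.5
```

>>> drive_tool(
  rows=[
    [1,[0,0,0.5],[0,0,0]],
    [1,[0,0,0.6],[0,0,0]],
    [1,[0,0,0.6],[0,0,0]],
    [1,[0,0,0.6],[0,0,0]],
    [1,[0,0,0.5],[0,0,0]],
    [1,[0,0,0.3],[0,0,0]],
    [1,[0,0,0.1],[0,0,0]],
    [1,[0,0,0],[0,0,0]],
  ],
)

```text
t: 6.92
position: [494.9, -253.5, 219.1]
tool_rot: [180.0, -0.0, 24.1]
ft_force: [-0.3, -0.0, -0.4]
width: 20.1
grasp_force: 68.5
```

Run:
```python
from h import *
o=monitor.get_obs(); T=wristT(o); im=vision.camera("wrist"); np.save("w3.npy",T); s=vision.camera("side"); c=vision.camera("scene")
print(o["position"],o["tool_rot"],o["width"],o["grasp_force"],o["ft_force"])
tip=o["position"]-[0,0,78.5]; p=[proj("wrist",tip,T),proj("scene",tip),proj("side",tip)]; print(p)
k=[(int(q[0])-40,max(0,int(q[1])-40)) for q in p]; print(k)
for a,b in(("w",im),("s",s),("c",c)): cv2.imwrite(f"pics/{a}3.png",b)
cv2.imwrite("pics/g3.png",np.hstack([crop(i,*q,4,260,460) for i,q in zip((im,c,s),[(k[0][0]+8,k[0][1]-20),(k[1][0]+8,max(0,k[1][1]-20)),(k[2][0]+8,max(0,k[2][1]-20))])]))
```

```text
[ 494.85677635 -253.48776359  219.11522662] [ 1.79970499e+02 -2.01708409e-02  2.41033987e+01] 20.14676722824478 68.54205040843226 [-0.34023669 -0.04841805 -0.38965716]
[array([318.98085849, 214.9485516 ]), array([197.54169461, 165.75702235]), array([415.01684101, 128.49554283])]
[(278, 174), (157, 125), (375, 88)]
```

View pics/g3.png

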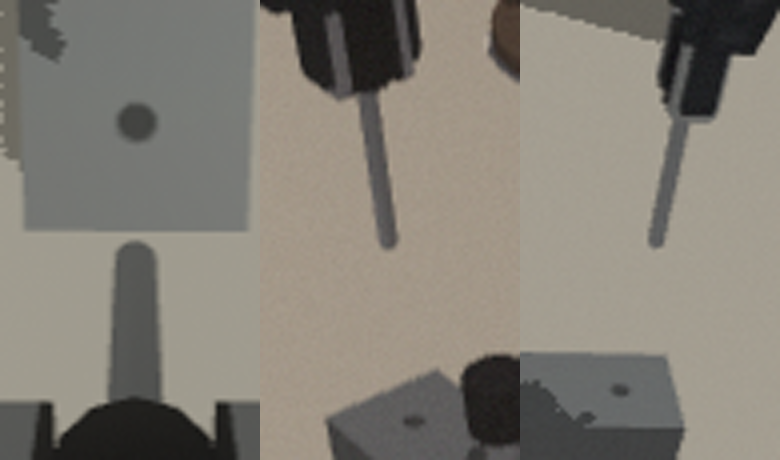

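The pin hangs straight in the grip and is fully out of the stand, with its tip at wrist (320.0,217.4), scene (197,166.2) and side (417,128.8). Next I carry it above the eyelet.

>>> drive_tool(
  rows=[
    [1,[0.03,0.3,0],[0,0,0]],
    [1,[0.06,0.7,0],[0,0,0]],
    [1,[0.08,0.9,0],[0,0,0]],
    [1,[0.08,0.9,0],[0,0,0]],
    [1,[0.08,0.9,0],[0,0,0]],
    [1,[0.08,0.9,0],[0,0,0]],
    [1,[0.08,0.9,0],[0,0,0]],
    [1,[0.08,0.9,0],[0,0,0]],
  ],
)

```text
t: 7.73
position: [505.8, -123.3, 218.4]
tool_rot: [-180.0, 0.0, 24.1]
ft_force: [0.7, -0.0, -0.9]
width: 20.0
grasp_force: 68.6
```

>>> drive_tool(
  rows=[
    [1,[0.08,0.9,0],[0,0,0]],
    [1,[0.08,0.9,0],[0,0,0]],
    [1,[0.08,0.9,0],[0,0,0]],
    [1,[0.08,0.9,0],[0,0,0]],
    [1,[0.08,0.9,0],[0,0,0]],
    [1,[0.08,0.9,0],[0,0,0]],
    [1,[0.08,0.9,0],[0,0,0]],
    [1,[0.08,0.9,0],[0,0,0]],
  ],
)

```text
t: 8.4
position: [518.2, 20.5, 218.4]
tool_rot: [-180.0, 0.0, 24.1]
ft_force: [0.6, 0.2, -1.1]
width: 19.7
grasp_force: 68.6
```

>>> drive_tool(
  rows=[
    [1,[0.08,0.9,0],[0,0,0]],
    [1,[0.08,0.9,0],[0,0,0]],
    [1,[0.08,0.9,0],[0,0,0]],
    [1,[0.08,0.9,0],[0,0,0]],
    [1,[0.05,0.5,0],[0,0,0]],
    [1,[0.03,0.29,0],[0,0,0]],
    [1,[0,0,0],[0,0,0]],
    [1,[0,0,0],[0,0,0]],
  ],
)

```text
t: 9.07
position: [526.6, 106.3, 218.6]
tool_rot: [180.0, 0.0, 24.1]
ft_force: [-1.2, -0.5, -0.4]
width: 20.2
grasp_force: 68.6
```

Run:
```python
from h import *
o=monitor.get_obs(); T=wristT(o); im=vision.camera("wrist"); np.save("w4.npy",T); s=vision.camera("side"); c=vision.camera("scene")
print(o["position"],o["tool_rot"],o["width"],o["grasp_force"],o["ft_force"])
tip=o["position"]-[0,0,78.5]; p=[proj("wrist",tip,T),proj("scene",tip),proj("side",tip)]; print(p)
E=np.array([528.5,138.3,105]); print([proj("wrist",E,T),proj("scene",E),proj("side",E)])
for a,b in(("w",im),("s",s),("c",c)): cv2.imwrite(f"pics/{a}4.png",b)
k=[(int(q[0])-22,max(0,int(q[1])-40)) for q in p]; print(k)
cv2.imwrite("pics/g4.png",np.hstack([crop(i,*q,6,264,540) for i,q in zip((im,c,s),k)]))
```

```text
[526.64752654 106.33988143 218.56924269] [1.79995703e+02 2.51189437e-02 2.41412899e+01] 20.169189955057114 68.5695131693501 [-1.1715067  -0.49898675 -0.44476371]
[array([319.0271053 , 214.87146728]), array([390.68229475, 144.99096564]), array([327.2828418 , 259.97100289])]
[array([285.18293507, 183.51559663]), array([403.709549  , 158.80558863]), array([316.37874367, 290.68283744])]
[(297, 174), (368, 104), (305, 219)]
```

View pics/g4.png

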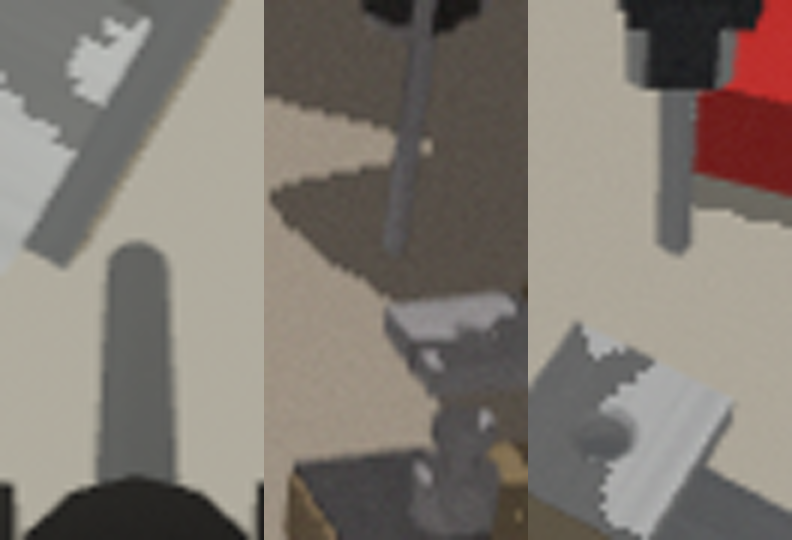

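I undershot y by 32 mm. The pin hangs upright with its tip at wrist (320,217), just short of the eyelet plate.

>>> drive_tool(
  rows=[
    [1,[0.03,0.3,0],[0,0,0]],
    [1,[0.03,0.5,-0.1],[0,0,0]],
    [1,[0.03,0.5,-0.2],[0,0,0]],
    [1,[0,0.3,-0.2],[0,0,0]],
    [1,[0,0,-0.2],[0,0,0]],
    [1,[0,0,-0.1],[0,0,0]],
    [1,[0,0,0],[0,0,0]],
    [1,[0,0,0],[0,0,0]],
  ],
)

```text
t: 9.88
position: [528.6, 138.2, 202.4]
tool_rot: [-180.0, 0.0, 24.1]
ft_force: [-0.5, 0.3, 0.3]
width: 19.9
grasp_force: 68.6
```

Run:
```python
from h import *
o=monitor.get_obs(); T=wristT(o); im=vision.camera("wrist"); np.save("w5.npy",T); s=vision.camera("side"); c=vision.camera("scene")
print(o["position"],o["tool_rot"],o["ft_force"])
tip=o["position"]-[0,0,78.5]; p=[proj("wrist",tip,T),proj("scene",tip),proj("side",tip)]; print(p)
for a,b in(("w",im),("s",s),("c",c)): cv2.imwrite(f"pics/{a}5.png",b)
k=[(int(q[0])-16,max(0,int(q[1])-25)) for q in p]; print(k)
cv2.imwrite("pics/g5.png",np.hstack([crop(i,*q,8,256,400) for i,q in zip((im,c,s),k)]))
```

```text
[528.57357828 138.20906067 202.44415458] [-1.79998070e+02  3.30777032e-02  2.41074977e+01] [-0.50518968  0.29218279  0.27065013]
[array([319.03805104, 214.85792739]), array([404.86337927, 150.42236986]), array([316.4929027 , 283.45442262])]
[(303, 189), (388, 125), (300, 258)]
```

View pics/g5.png

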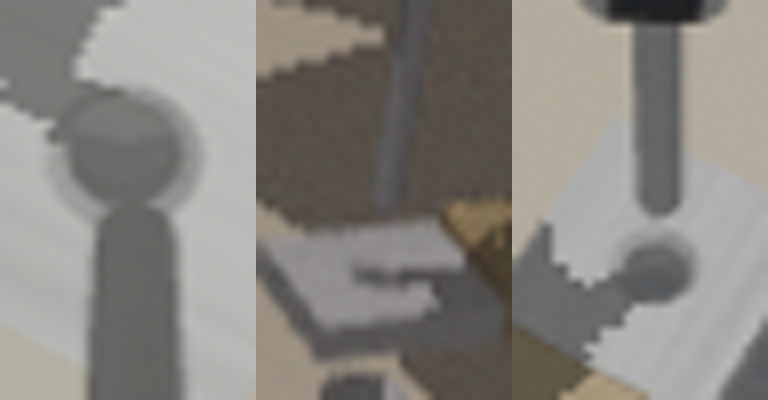

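Run:
```python
from h import *
T=np.load("w5.npy"); tip=np.array([528.57,138.21,123.94])
obs={"wrist":((320,216.6),(318.6,208.9),T),"scene":((404.5,150.1),(403.6,159.4),None),"side":((318.4,283.8),(317.95,291.1),None)}
for n,(t,h,TT) in obs.items():
    for dz in (0,3): print(n,dz,(onz(n,*(np.array(h)-t+proj(n,tip,TT)),105-dz,TT)-tip)[:2])
from scipy.optimize import least_squares
f=lambda x:np.concatenate([(proj(n,[*x[:2],105-x[2]],TT)-proj(n,tip,TT)-(np.array(h)-t)) for n,(t,h,TT) in obs.items()])
r=least_squares(f,[528,138,0]); print(r.x[:2]-tip[:2],r.x,r.fun)
```

```text
wrist 0 [-0.9881038   0.80771675]
wrist 3 [-1.961261    0.38951144]
scene 0 [ 3.34032746 -1.1608719 ]
scene 3 [-1.21092103  1.67332371]
side 0 [0.31044767 0.40016327]
side 3 [ 1.02975465 -1.23018996]
[-0.59909862  0.67231654] [5.27970901e+02 1.38882317e+02 3.67415090e-01] [ 0.3518118  -0.50166557 -0.14074547 -0.92807861  0.49834796  0.527016  ]
```

>>> drive_tool(
  rows=[
    [1,[-0.025,0.03,-0.1],[0,0,0]],
    [1,[0,0,-0.2],[0,0,0]],
    [1,[0,0,-0.2],[0,0,0]],
    [1,[0,0,-0.2],[0,0,0]],
    [1,[0,0,-0.2],[0,0,0]],
    [1,[0,0,-0.2],[0,0,0]],
    [1,[0,0,-0.1],[0,0,0]],
    [1,[0,0,0],[0,0,0]],
  ],
)

```text
t: 10.7
position: [528.0, 138.9, 178.1]
tool_rot: [-180.0, 0.1, 24.1]
ft_force: [0.1, -0.3, -0.9]
width: 20.6
grasp_force: 68.6
```

>>> drive_tool(
  rows=[
    [1,[0,0,-0.2],[0,0,0]],
    [1,[0,0,-0.2],[0,0,0]],
    [1,[0,0,-0.2],[0,0,0]],
    [1,[0,0,-0.2],[0,0,0]],
    [1,[0,0,-0.2],[0,0,0]],
    [1,[0,0,-0.1],[0,0,0]],
    [1,[0,0,-0.1],[0,0,0]],
    [1,[0,0,0],[0,0,0]],
  ],
)

```text
t: 11.37
position: [528.1, 139.0, 154.3]
tool_rot: [-180.0, 0.0, 24.1]
ft_force: [-0.5, 0.1, -1.1]
width: 20.4
grasp_force: 68.6
```

Run:
```python
from h import *
o=monitor.get_obs(); T=wristT(o); im=vision.camera("wrist"); s=vision.camera("side"); c=vision.camera("scene")
print(o["position"],o["ft_force"],o["moment"])
p=np.array([528.5,138.3,105]); k=[(int(q[0])-16,max(0,int(q[1])-25)) for q in (proj("wrist",p,T),proj("scene",p),proj("side",p))]
cv2.imwrite("pics/g6.png",np.hstack([crop(i,*q,8,256,400) for i,q in zip((im,c,s),k)]))
```

```text
[528.06585134 138.96730043 154.28881661] [-0.52768821  0.08831842 -1.08844032] [0.02942442 0.00357808 0.04031001]
```

View pics/g6.png

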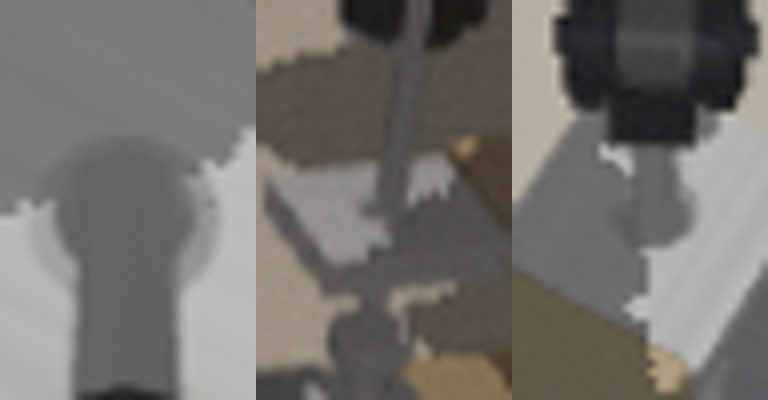

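The pin is through the eyelet, centred to within about half a millimetre in both views. Now I press down in small steps.

>>> drive_tool(
  rows=[
    [1,[0,0,-0.1],[0,0,0]],
    [1,[0,0,-0.1],[0,0,0]],
    [1,[0,0,-0.1],[0,0,0]],
    [1,[0,0,-0.1],[0,0,0]],
    [1,[0,0,-0.1],[0,0,0]],
    [1,[0,0,0],[0,0,0]],
    [1,[0,0,0],[0,0,0]],
    [1,[0,0,0],[0,0,0]],
  ],
  squeeze=80,
)

```text
t: 12.18
position: [528.4, 139.0, 144.9]
tool_rot: [180.0, -0.0, 24.1]
ft_force: [0.6, 0.9, 4.6]
width: 19.7
grasp_force: 78.8
```

>>> drive_tool(
  rows=[
    [1,[0,0,-0.08],[0,0,0]],
    [1,[0,0,-0.08],[0,0,0]],
    [1,[0,0,-0.08],[0,0,0]],
    [1,[0,0,-0.06],[0,0,0]],
    [1,[0,0,0],[0,0,0]],
    [1,[0,0,0],[0,0,0]],
    [1,[0,0,0],[0,0,0]],
    [1,[0,0,0],[0,0,0]],
  ],
)

```text
t: 12.85
position: [528.5, 139.1, 139.0]
tool_rot: [180.0, -0.0, 24.1]
ft_force: [-1.2, 0.1, 7.6]
width: 20.3
grasp_force: 79.1
```

>>> drive_tool(
  rows=[
    [1,[0,0,-0.05],[0,0,0]],
    [1,[0,0,-0.03],[0,0,0]],
    [1,[0,0,0],[0,0,0]],
    [1,[0,0,0],[0,0,0]],
    [1,[0,0,0],[0,0,0]],
    [1,[0,0,0],[0,0,0]],
    [1,[0,0,0],[0,0,0]],
    [1,[0,0,0],[0,0,0]],
  ],
)

```text
t: 13.52
position: [528.6, 139.1, 137.5]
tool_rot: [180.0, -0.0, 24.1]
ft_force: [-1.4, 0.0, 8.4]
width: 20.0
grasp_force: 79.2
```

>>> drive_tool(
  rows=[
    [1,[0,0,-0.025],[0,0,0]],
    [1,[0,0,0],[0,0,0]],
    [1,[0,0,0],[0,0,0]],
    [1,[0,0,0],[0,0,0]],
    [1,[0,0,0],[0,0,0]],
    [1,[0,0,0],[0,0,0]],
    [1,[0,0,0],[0,0,0]],
    [1,[0,0,0],[0,0,0]],
  ],
)

```text
t: 14.18
position: [528.7, 139.1, 137.2]
tool_rot: [180.0, -0.1, 24.1]
ft_force: [-1.1, 0.3, 10.5]
width: 19.6
grasp_force: 79.7
```

>>> drive_tool(
  rows=[
    [1,[0,0,-0.02],[0,0,0]],
    [1,[0,0,0],[0,0,0]],
    [1,[0,0,0],[0,0,0]],
    [1,[0,0,0],[0,0,0]],
    [1,[0,0,0],[0,0,0]],
    [1,[0,0,0],[0,0,0]],
    [1,[0,0,0],[0,0,0]],
    [1,[0,0,0],[0,0,0]],
  ],
)

```text
t: 14.85
position: [528.8, 139.1, 137.0]
tool_rot: [180.0, -0.1, 24.1]
ft_force: [-0.5, -0.2, 15.4]
width: 19.8
grasp_force: 80.1
```

>>> drive_tool(
  rows=[
    [1,[0,0,0],[0,0,0]],
    [1,[0,0,0],[0,0,0]],
    [1,[0,0,0],[0,0,0]],
    [1,[0,0,0],[0,0,0]],
    [1,[0,0,0],[0,0,0]],
    [1,[0,0,0],[0,0,0]],
    [1,[0,0,0],[0,0,0]],
    [1,[0,0,0],[0,0,0]],
  ],
)

```text
t: 15.52
position: [528.9, 139.2, 137.1]
tool_rot: [180.0, -0.1, 24.1]
ft_force: [-1.4, 0.2, 16.0]
width: 20.4
grasp_force: 80.1
```

Run:
```python
from h import *
o=monitor.get_obs(); T=wristT(o); im=vision.camera("wrist"); s=vision.camera("side"); c=vision.camera("scene")
print(o["position"],o["ft_force"],o["moment"],o["grasp_force"])
p=np.array([528.5,138.3,95]); k=[(int(q[0])-22,max(0,int(q[1])-30)) for q in (proj("wrist",p,T),proj("scene",p),proj("side",p))]
cv2.imwrite("pics/g7.png",np.hstack([crop(i,*q,6,264,400) for i,q in zip((im,c,s),k)]))
```

```text
[528.86533577 139.15712639 137.06020746] [-1.38552785  0.16778089 15.95013841] [ 0.04964666  0.39995862 -0.00361268] 80.11338463285938
```

View pics/g7.png

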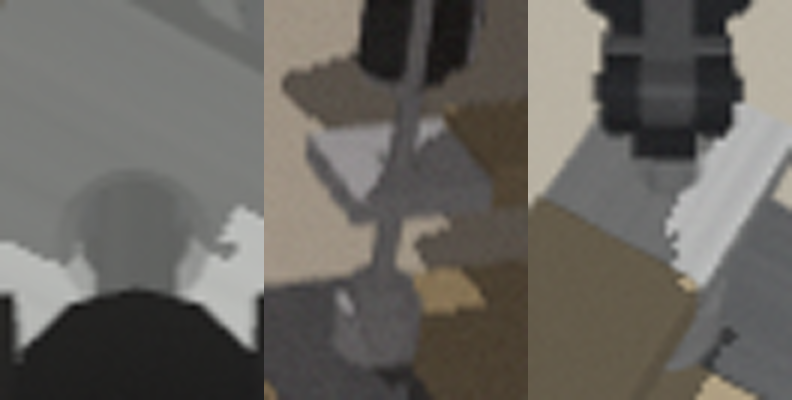

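The scene view shows the pin through the eyelet with the plunger head down on its collar. The fingers are clear above the plate, and the push is steady at about 16 N. I'm handing the job in.

```bash
python3 -c "
from rig import workorder,monitor
print(workorder.job_done()); print(monitor.get_obs()['ft_force'])"
```

```text
the job is handed in; nothing more can be done
None
the job is handed in; nothing more can be done
```

The job is handed in, verdict not shown: the slim pin is upright through the eyelet, gripped by its handle, and holding the plunger on its stop at about 16 N (1.6 kg); the stepped pin, bowls, spray can and mug were never approached, though I did not recheck them at the end.

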